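# Slide the job tray home on the free runners

## Task

Put the job tray, with the pieces lying in it, away in the tray rack: slide it, pull towards you, onto the one pair of runners that has no tray, and push it right in until it meets the rear stops and its front has dropped behind the turned-up lips, so that it lies level. Do not ram it against the rack, do not spill anything from it, and leave the other tools where they lie.

Things in the scene. Friction and masses are not known exactly. Their poses are not given: they have to be found in the camera images.
- rack: Fixed open steel frame 185 wide, 250 high, with four pairs of angle runners 50 mm apart (47 mm free between ledges). Origin: centre of its foot on the bench; x points from its open front (robot side) to its back, z up. Ledges 14 mm wide between 16 mm high side flanges 154 mm apart that flare out to 170 mm at the front. Open top and back; no bar across the front above 10 mm.
- lip_1 (a point): Front end of the ledges of pair 1, midway between the runners, at the lips' top and inner face (rack x = -72 mm, give or take the 8 mm of the clamping): each ledge ends in a turned-up lip 5 mm high, 3 mm thick. Pairs 2 to 4 alike, 50 mm higher each. A tray goes in over the lips; short of home its front stays propped 5 mm up on them, once past it drops behind them.
- stop_1 (a point): Rear end of pair 1, midway, at ledge height on the faces of the rear stops (14 mm high, rack x = +72 mm, give or take the same 8 mm: lips and stops of a pair shift together). A 140 mm tray has 4 mm play between lips and stops. Pairs 2 to 4 alike, 50 mm higher each. Flared mouths begin at rack x = -85 mm, give or take 8. The clamps do not yield. An askew tray can hang on one lip.
- level_1 (a point): Midway between the runners of pair 1 (from the bottom), at ledge height (40 mm above the bench); axes as the rack. A tray at home has its origin here in height and sideways (2 mm play either way), but fore and aft only roughly: each pair of runners is clamped to the posts at its own depth, up to 8 mm forward or back of this point, not shown by these poses; the stops must be felt.
- level_2 (a point): Midway between the runners of pair 2 (from the bottom), at ledge height (90 mm above the bench); axes as the rack. A tray at home has its origin here in height and sideways (2 mm play either way), but fore and aft only roughly: each pair of runners is clamped to the posts at its own depth, up to 8 mm forward or back of this point, not shown by these poses; the stops must be felt.
- level_3 (a point): Midway between the runners of pair 3 (from the bottom), at ledge height (140 mm above the bench); axes as the rack. A tray at home has its origin here in height and sideways (2 mm play either way), but fore and aft only roughly: each pair of runners is clamped to the posts at its own depth, up to 8 mm forward or back of this point, not shown by these poses; the stops must be felt.
- level_4 (a point): Midway between the runners of pair 4 (from the bottom), at ledge height (190 mm above the bench); axes as the rack. A tray at home has its origin here in height and sideways (2 mm play either way), but fore and aft only roughly: each pair of runners is clamped to the posts at its own depth, up to 8 mm forward or back of this point, not shown by these poses; the stops must be felt.
- job_tray: Loose tray on the bench: aluminium pan 140 deep (x) by 150 wide (y), floor 4 thick, side and back walls 4 thick, 22 high over all, beech front rail 10 thick, 26 high (front face at x = -70) and a beech fin pull at its middle. 0.28 to 0.5 kg, balance point up to 10 mm in front of the middle. Origin: centre of the underside; x from front to back (back enters first).
- job_tray_pull (a point): Centre of the job tray's fin pull, 86 mm in front of the tray's origin and 16 mm above its underside: an upright block 12 mm thick (y), 32 long (x, from -102 to -70 of the tray), 24 high (4 to 28 above the underside). The stock trays have the same pulls, standing out 32 mm over one another, so an upright gripper can meet those above. The held tray's back end may sag a little.
- stock_tray_1: Tray of the same make and size that belongs on runner pair 1 (from the bottom). Origin: centre of its underside. Three of the four stock trays sit fixed at home in the rack, origin at their level point; the fourth is out, on a shelf of the pigeonhole (over 0.2 m from the rack's origin), so that its runner pair is the empty one. Which one changes every time.
- stock_tray_2: Tray of the same make and size that belongs on runner pair 2 (from the bottom). Origin: centre of its underside. Three of the four stock trays sit fixed at home in the rack, origin at their level point; the fourth is out, on a shelf of the pigeonhole (over 0.2 m from the rack's origin), so that its runner pair is the empty one. Which one changes every time.
- stock_tray_3: Tray of the same make and size that belongs on runner pair 3 (from the bottom). Origin: centre of its underside. Three of the four stock trays sit fixed at home in the rack, origin at their level point; the fourth is out, on a shelf of the pigeonhole (over 0.2 m from the rack's origin), so that its runner pair is the empty one. Which one changes every time.
- stock_tray_4: Tray of the same make and size that belongs on runner pair 4 (from the bottom). Origin: centre of its underside. Three of the four stock trays sit fixed at home in the rack, origin at their level point; the fourth is out, on a shelf of the pigeonhole (over 0.2 m from the rack's origin), so that its runner pair is the empty one. Which one changes every time.
- pigeonhole: Fixed wooden case of four plain shelves beside the rack on its +y side (centre 50 mm nearer the robot, 220 mm aside, in the rack's axes), 150 deep, 186 wide, 262 high, boxes on top; no runners. It holds the stock tray that is out; it is not used in the job. Origin: centre of its underside.
- bench_block: Loose steel block 32 x 32 x 14 mm, 0.11 kg, lying in the middle part of the job tray. Origin: centre of its underside. It can slide about in the tray.
- ring_blank: Loose brass ring lying flat in the job tray, 26 mm outside, 18 mm inside, 8 mm high. Origin: centre of its underside.
- caliper: Bystander: slide caliper lying on the bench, about 215 x 60 x 15 mm, long along its x. Origin: underside near the middle.
- bench_pad: Bystander: black rubber pad 110 x 110 x 26 mm carrying a steel block 60 x 60 x 20 mm. Origin: centre of the underside.
- hammer: Bystander: small hammer lying on the bench, handle along its x, 260 mm long, 26 mm high. Origin: underside near the middle.
There are look-alikes about, which are no part of the job. What is shaped like the job_tray but turquoise is not meant.

How it is judged:
By the outcome, as a careful person would: the job done as asked, in the order asked, and still so for the second after the job is handed in, with the robot touching nothing.
It also fails if it takes over 54 s, if anything falls off the work surface, if the arm or the gripper's body presses on something with over 40 N, if the wrist force passes 120 N, or if a joint passes its speed limit or range.

## Robot

A 6-joint arm with a two-finger parallel gripper is mounted at the origin on the work surface. World frame = base frame: x ahead of the robot, y to its left, z up, the work surface at z = 0. Lengths are in m, angles in rad, forces in N, time in s.
With the tool pointing down it reaches from about 0.225 to 0.875 m from the base axis. Payload 3.4 kg.
Tool frame: the origin (TCP) lies between the finger pads; the fingertips stand 19 mm ahead of it and the grasp point (between the pads) is the TCP; z points along the fingers, y is the line along which they close (so a half turn about z gives the same grasp; the last joint's range is limited). The gripper opens to 85 mm and grips with 20 to 120 N. Pads are 22 mm wide; open, the fingers measure 114 mm over their backs; the gripper's body (76 mm by 85 mm) begins 54 mm behind the grasp point. The pads swing forward as they close: fully open they stand 13 mm farther back than shut.
Start: joints at [1.174, 0.276, 1.505, -0, 1.361, -0.121], TCP at [0.157, 0.553, 0.217] pointing down, gripper open.
Joint ranges: [-2.89, 2.89], [-0.75, 2.08], [0.22, 2.7], [-1.18, 4.32], [0.11, 2.71], [-2.7, 2.7]. Speed limits (rad/s): [2.57, 2.57, 3.14, 3.14, 3.14, 3.14].

## Interface

Orientations are given as a unit quaternion [w, x, y, z].
In Python, from rig import get_state, imaging, ticket gives the robot as it stands. The module is installed in compiled form; this text tells all that it offers.
- The arm moves only by the shell command python3 -m inch 'ROWS' [FORCE]. ROWS is JSON, a list of rows, each an object with "claw": the opening, from -1 (shut) to 1 (fully open); "travel": the shift along the world's x, y, z in units of 200 mm (1.0 is 200 mm), a list of three; "turn": the turn about the world's z in units of 180 degrees (1.0 is 180 degrees). A call has 1 to 5 rows; each row is the pose to reach, as a shift and turn from the pose commanded when the call began, turning the shorter way round; what a row does not reach only later rows make up. A row lasts 1/10 s, in which the tool goes at most 50 mm and 8.59 degrees, less where a joint would pass 70% of its speed; a pose out of reach is approached as far as the arm can. A call with a number of a shift or a turn outside -1 to 1 is refused whole. A call with a gripper value outside its range is refused whole. The fingers move at their own pace and stop on an object; FORCE is the grip in N (left out, the last holds). Time passes only in rows, so rows that repeat a pose let the fingers close. It gives the time, the measured TCP pose, the force, the opening and the grip force at its end, in the units of the state.
- get_state(): the state, without advancing time (a new reading comes with each control period).
- imaging.get_image(name): name is "scene" or "side" or "wrist"; returns the picture (400x640x3 uint8, red, green, blue); there is no depth.
- imaging.camera_params(name): a dict with "camera_matrix" (3x3 intrinsics, pixels), "k1" (the pictures are not rectified: a ray, as slopes to the right and down, at radius r is drawn at 1 + k1 r^2 times it, then the intrinsics apply), "cam_to_world" (4x4, takes a point from camera to world coordinates); the wrist camera has in their place "T_tool_cam" (4x4, takes a point from camera to tool coordinates, whose origin is the TCP and whose axes are the flange's). Camera axes: x right, y down, z forward; pixel columns grow to the right and rows downward; lengths in m; the calibration is good to about 2 mm. A picture is of the moment at which its call begins: read the wrist's pose just before it. camera_params takes no time and is no camera call.
- ticket.sign_off(): hands the job in; it is judged then, once.
The state is a dict: "clock": time; "qpos": joint angles; "qd": joint speeds; "effort": joint torques, N m; "position": TCP position; "ee_rot": TCP orientation; "contact_force": force on the tool from outside, world axes, zero at the start; "moment": the same for the moment, N m; "width": finger opening in m; "gripper_force": force on a finger pad.
Only numpy, scipy, OpenCV 4.12 (cv2) and the standard library are available. Lean on these libraries where they do the work, as an engineer would, in place of code of your own. Each camera call takes 0.05 s, during which the arm holds its last target. There are 200 camera calls.

## Working session

There is one attempt and no reset: what is moved stays moved. The work goes in short steps, Python scripts to look and compute and a shell command to move; the robot and the scene stay as the last step left them, time stands still between calls to the robot, and variables do not carry over. Pictures are saved under pics/ and viewed, at most 10 in all, crops included, and the job is handed in when it is done.

```bash
mkdir -p pics
cat > h.py <<'E'
import numpy as np, cv2
from rig import get_state, imaging
from scipy.spatial.transform import Rotation as R
def cam(name):
    p=imaging.camera_params(name)
    if name=="wrist":
        s=get_state(); T=np.eye(4); q=s["ee_rot"]; T[:3,:3]=R.from_quat([q[1],q[2],q[3],q[0]]).as_matrix(); T[:3,3]=s["position"]
        return np.array(p["camera_matrix"]),p["k1"],T@np.array(p["T_tool_cam"])
    return np.array(p["camera_matrix"]),p["k1"],np.array(p["cam_to_world"])
def ray(c,uv):
    K,k,T=c
    xy=cv2.undistortPoints(np.array([[uv]],float),K,np.array([k,0,0,0.]))[0,0]
    d=T[:3,:3]@np.array([*xy,1]); return T[:3,3],d
def onz(c,uv,z):
    o,d=ray(c,uv); return o+d*(z-o[2])/d[2]
def proj(c,P):
    K,k,T=c; Ti=np.linalg.inv(T)
    r=cv2.Rodrigues(Ti[:3,:3])[0]
    return cv2.projectPoints(np.array(P,float).reshape(-1,3),r,Ti[:3,3],K,np.array([k,0,0,0.]))[0][:,0]
def shot(name,f):
    c=cam(name); im=imaging.get_image(name)[:,:,::-1]; cv2.imwrite("pics/"+f,im); return c,im
E
python3 - <<'E'
from h import *
for n in("scene","side"):
    c,im=shot(n,n+"0.png"); print(n,c[0][0,0],c[1],c[2].round(3))
a=cv2.imread("pics/scene0.png");b=cv2.imread("pics/side0.png")
E
python3 -c "from rig import get_state as g;print(g())"
```

```text
scene 445.4132334709995 -0.10843974233471787 [[ 0.681  0.611 -0.404  1.081]
 [ 0.732 -0.566  0.379 -0.538]
 [ 0.003 -0.554 -0.833  1.252]
 [ 0.     0.     0.     1.   ]]
side 474.87024187790416 -0.020706740695285882 [[ 0.773 -0.375  0.511 -0.352]
 [-0.634 -0.487  0.601 -1.08 ]
 [ 0.023 -0.789 -0.614  1.229]
 [ 0.     0.     0.     1.   ]]
{'clock': 0.1, 'qpos': array([ 1.17400609e+00,  2.76505394e-01,  1.50597427e+00, -2.28349139e-05,
        1.36072725e+00, -1.21009503e-01]), 'qd': array([-1.02738503e-03, -2.77783375e-03, -3.40873878e-03, -1.24857341e-04,
        8.30598104e-04,  6.03660127e-05]), 'effort': array([ 1.10129160e-03, -4.17696834e+01, -2.46403456e+01, -8.87337478e-05,
        5.76417850e-03,  1.94057651e-05]), 'position': array([0.15639916, 0.55281135, 0.21595414]), 'ee_rot': array([-1.95846532e-04,  1.37451403e-01,  9.90508183e-01, -7.83087632e-04]), 'contact_force': array([ 0.70517264, -0.57816208,  0.11145749]), 'moment': array([ 0.02674979,  0.00647418, -0.07388918]), 'gripper_force': 0.0, 'width': 0.08548503363952091}
```

View pics/scene0.png

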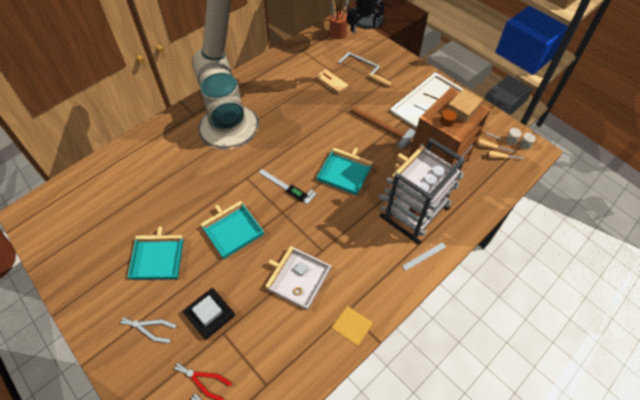

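View pics/side0.png

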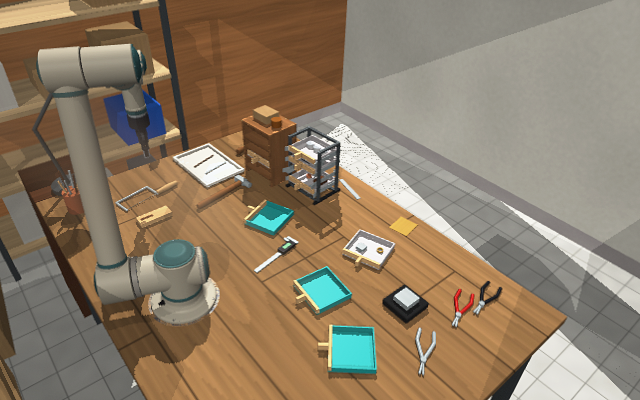

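The scene picture shows the grey job tray at (298,277), with its pull at (275,264). The rack is at (422,190), and the turquoise trays are decoys. In the side picture the tray is at (368,248) and the rack at (313,165). I'll enlarge these.

Run:
```python
import cv2,numpy as np
a=cv2.imread("pics/scene0.png");b=cv2.imread("pics/side0.png")
f=lambda i,x,y,w,h:cv2.resize(i[y:y+h,x:x+w],(400,300),interpolation=cv2.INTER_CUBIC)
print("scale 4 tiles 100x75; rack 133.33x100")
o=np.vstack([np.hstack([f(a,250,240,100,75),f(b,325,215,100,75)]),np.hstack([f(a,360,140,136,102),f(b,255,110,120,90)])])
cv2.imwrite("pics/c1.png",o)
```

```text
scale 4 tiles 100x75; rack 133.33x100
```

View pics/c1.png

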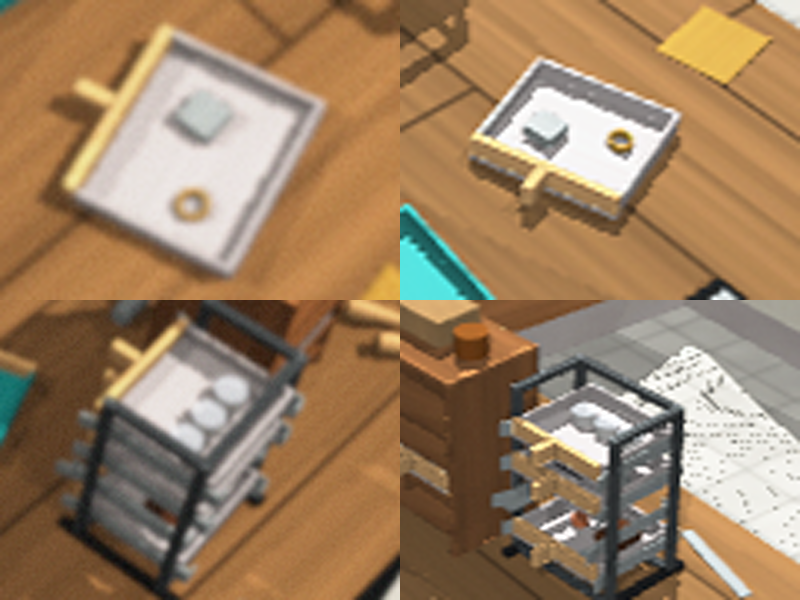

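Only the scene and side views of the rack matter here. Trays sit on pairs 4, 3 and 1, and pair 2 is empty. Next I'll compute the poses from corners in both cameras.

```bash
cat > m.py <<'E'
from h import *
A=cam("scene");B=cam("side")
t=lambda x,y,x0,y0,s:(x0+x/s,y0+y/s)
print("tray (railL, railR, backL, backR, )")
S=[onz(A,t(168,28,250,240,4),.026),onz(A,t(68,187,250,240,4),.026),onz(A,t(325,102,250,240,4),.022),onz(A,t(232,275,250,240,4),.022)]
D=[onz(B,t(75,135,325,215,4),.026),onz(B,t(218,210,325,215,4),.026),onz(B,t(140,60,325,215,4),.022),onz(B,t(280,115,325,215,4),.022)]
RS=[onz(A,t(x,y,360,140,2.941),.25) for x,y in((200,5),(110,103),(303,57),(207,165))]
RD=[onz(B,t(x,y,255,110,3.333),.25) for x,y in((115,87),(212,148),(180,60),(280,105))]
for n,P in zip(("tS","tD","rS","rD"),(S,D,RS,RD)):
    P=np.array(P)[:,:2]; c=P.mean(0); l=(P[0]-P[1]+P[2]-P[3])/2; f=(P[2]+P[3]-P[0]-P[1])/2
    print(n,P.round(4).tolist(),"c",c.round(4),"W",np.linalg.norm(l).round(4),"D",np.linalg.norm(f).round(4),"yaw",np.degrees(np.arctan2(-l[0],l[1])).round(1),np.degrees(np.arctan2(f[1],f[0])).round(1))
E
python3 m.py
```

```text
tray (railL, railR, backL, backR, )
tS [[0.566, -0.1673], [0.6147, -0.307], [0.6919, -0.1203], [0.7446, -0.2628]] c [ 0.6543 -0.2143] W 0.1499 D 0.1357 yaw 19.8 19.6
tD [[0.5654, -0.1724], [0.6006, -0.3224], [0.6896, -0.1295], [0.7395, -0.2681]] c [ 0.6488 -0.2231] W 0.1505 D 0.1402 yaw 16.4 20.3
rS [[0.6712, 0.2899], [0.6908, 0.1294], [0.7836, 0.3138], [0.7997, 0.1424]] c [0.7363 0.2189] W 0.1669 D 0.1122 yaw 6.1 9.5
rD [[0.6707, 0.2972], [0.6755, 0.1155], [0.7777, 0.3023], [0.8046, 0.1413]] c [0.7321 0.2141] W 0.172 D 0.1191 yaw 5.3 7.5
```

```bash
R='' ; python3 -m inch '[{"claw":1,"travel":[0.5,-1,0.1],"turn":-0.2},{"claw":1,"travel":[0.5,-1,0.1],"turn":-0.2},{"claw":1,"travel":[0.5,-1,0.1],"turn":-0.2},{"claw":1,"travel":[0.5,-1,0.1],"turn":-0.2},{"claw":1,"travel":[0.5,-1,0.1],"turn":-0.2}]' && python3 -m inch '[{"claw":1,"travel":[0.5,-1,0.1],"turn":-0.2},{"claw":1,"travel":[0.5,-1,0.1],"turn":-0.2},{"claw":1,"travel":[0.5,-1,0.1],"turn":-0.2},{"claw":1,"travel":[0.5,-1,0.1],"turn":-0.2},{"claw":1,"travel":[0.5,-1,0.1],"turn":-0.2}]' 
python3 -c "
from h import *
print(imaging.camera_params('wrist'),get_state()['qpos'])"
```

```text
clock: 0.6
position: [0.2572, 0.3499, 0.2367]
ee_rot: [0.001, 0.439, 0.898, -0.001]
contact_force: [-0.2, 0.5, -0.0]
width: 0.085
gripper_force: 0.0
clock: 1.1
position: [0.3577, 0.1501, 0.2569]
ee_rot: [0.001, 0.696, 0.718, -0.0]
contact_force: [-0.5, 1.3, 0.7]
width: 0.0853
gripper_force: 0.0
{'camera_matrix': array([[350.2459812 ,   0.        , 319.33164391],
       [  0.        , 350.2459812 , 198.68673761],
       [  0.        ,   0.        ,   1.        ]]), 'k1': -0.044600266755351003, 'T_tool_cam': array([[-1.46889818e-03, -9.64876224e-01, -2.62700810e-01,
         6.70038537e-02],
       [ 9.99998812e-01, -1.54020576e-03,  6.55174325e-05,
         1.16884235e-05],
       [-4.67829513e-04, -2.62700401e-01,  9.64877340e-01,
        -1.58185876e-01],
       [ 0.00000000e+00,  0.00000000e+00,  0.00000000e+00,
         1.00000000e+00]])} [ 2.19129744e-01 -3.74193189e-02  1.77633676e+00 -1.70227802e-03
  1.40187525e+00  1.87359197e-01]
```

```bash
for i in 1; do python3 -m inch '[{"claw":1,"travel":[0.34,-0.67,-0.03],"turn":0.2},{"claw":1,"travel":[0.34,-0.67,-0.03],"turn":0.2},{"claw":1,"travel":[0.34,-0.67,-0.03],"turn":0.2},{"claw":1,"travel":[0.34,-0.67,-0.03],"turn":0.2},{"claw":1,"travel":[0.34,-0.67,-0.03],"turn":0.2}]' && python3 -m inch '[{"claw":1,"travel":[0.34,-0.67,-0.03],"turn":0.2},{"claw":1,"travel":[0.34,-0.67,-0.03],"turn":0.2},{"claw":1,"travel":[0.34,-0.67,-0.03],"turn":0.2},{"claw":1,"travel":[0.34,-0.67,-0.03],"turn":0.2},{"claw":1,"travel":[0.34,-0.67,-0.03],"turn":0.2}]'  && python3 -m inch '[{"claw":1,"travel":[0.34,-0.66,-0.03],"turn":0.196},{"claw":1,"travel":[0.34,-0.66,-0.03],"turn":0.196},{"claw":1,"travel":[0.34,-0.66,-0.03],"turn":0.196},{"claw":1,"travel":[0.34,-0.66,-0.03],"turn":0.196},{"claw":1,"travel":[0.34,-0.66,-0.03],"turn":0.196}]'; done
python3 -c "
from h import *
shot('wrist','w1.png');s=get_state();print(s['qpos'],s['position'])"
```

```text
clock: 1.6
position: [0.426, 0.0162, 0.2501]
ee_rot: [0.0, 0.436, 0.9, -0.001]
contact_force: [-0.7, 0.4, 0.3]
width: 0.0856
gripper_force: 0.0
clock: 2.1
position: [0.4932, -0.1169, 0.2436]
ee_rot: [-0.001, 0.137, 0.991, -0.0]
contact_force: [-0.7, 1.0, 0.6]
width: 0.0853
gripper_force: 0.0
clock: 2.6
position: [0.5605, -0.2477, 0.2372]
ee_rot: [-0.001, -0.169, 0.986, 0.001]
contact_force: [0.1, 1.2, -0.1]
width: 0.0852
gripper_force: 0.0
[-5.28780623e-01  3.23346894e-01  1.38373477e+00  4.30855746e-04
  1.43697122e+00 -2.43745526e+00] [ 0.56017334 -0.24673294  0.23771621]
```

View pics/w1.png

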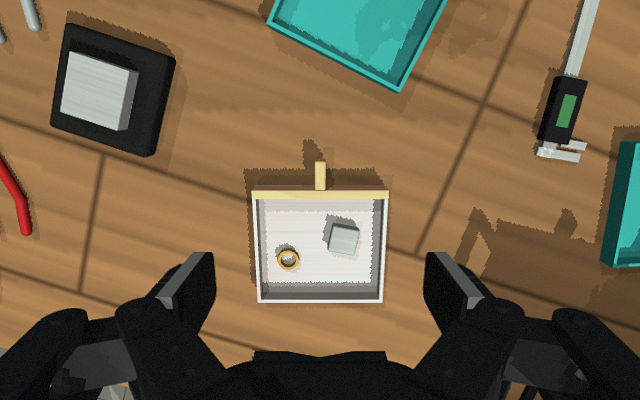

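The wrist view shows the tray square in the picture. The rail's front edge runs from (252,191) to (389,191), the back corners are at (258,302) and (383,302), and the pull tip is at (320,161).

Run:
```python
from h import *
c=cam("wrist");s=get_state()
a=onz(c,(389,191.5),.026);b=onz(c,(251.5,191.5),.026);d=onz(c,(383.5,302),.022);e=onz(c,(257.5,302),.022);p=onz(c,(320.5,161.5),.028);q=onz(c,(320.5,190),.028)
for x in(a,b,d,e,p,q):print(x.round(4))
l=a-b+d-e;f=d+e-a-b
y1=np.degrees(np.arctan2(-l[0],l[1]));y2=np.degrees(np.arctan2(f[1],f[0]));print(y1,y2,np.linalg.norm(a-b),np.linalg.norm(d-e),np.linalg.norm(f)/2)
q=s["ee_rot"];M=R.from_quat([q[1],q[2],q[3],q[0]]).as_matrix();print("tool y ang",np.degrees(np.arctan2(M[1,1],M[0,1])))
th=np.radians((y1+y2)/2);u=np.array([np.cos(th),np.sin(th)])
g=p[:2]+u*.007; print("grasp",g,"shift/200mm",(g-s["position"][:2])/.2, "center from back",(d+e)[:2]/2-u*.07,"from front",(a+b)[:2]/2+u*.07)
```

```text
[ 0.5596 -0.1655  0.026 ]
[ 0.609  -0.3071  0.026 ]
[ 0.69   -0.1182  0.022 ]
[ 0.7402 -0.2621  0.022 ]
[ 0.5529 -0.2471  0.028 ]
[ 0.5822 -0.2368  0.028 ]
19.223184641544176 19.44541724625929 0.14992206519280968 0.1524080920052547 0.13873822376260173
tool y ang 109.35559937250332
grasp [ 0.55950749 -0.24474168] shift/200mm [-0.00332925  0.00995629] center from back [ 0.64903732 -0.21329483] from front [ 0.65037165 -0.21311168]
```

```bash
python3 -m inch '[{"claw":1,"travel":[0,0.01,-0.25],"turn":0},{"claw":1,"travel":[0,0.01,-0.5],"turn":0},{"claw":1,"travel":[0,0.01,-0.7],"turn":0},{"claw":1,"travel":[0,0.01,-0.85],"turn":0},{"claw":1,"travel":[0,0.01,-0.96],"turn":0}]' && python3 -m inch '[{"claw":1,"travel":[0,0,-0.05],"turn":0},{"claw":1,"travel":[0,0,-0.108],"turn":0},{"claw":1,"travel":[0,0,-0.108],"turn":0},{"claw":-1,"travel":[0,0,-0.108],"turn":0},{"claw":-1,"travel":[0,0,-0.108],"turn":0}]' 110 && python3 -m inch '[{"claw":-1,"travel":[0,0,0],"turn":0},{"claw":-1,"travel":[0,0,0],"turn":0},{"claw":-1,"travel":[0,0,0],"turn":0}]'
```

```text
clock: 3.15
position: [0.5589, -0.2425, 0.0448]
ee_rot: [-0.001, -0.168, 0.986, 0.001]
contact_force: [0.7, 1.3, 1.3]
width: 0.0858
gripper_force: 0.0
clock: 3.65
position: [0.5615, -0.2451, 0.0264]
ee_rot: [0.001, -0.169, 0.986, -0.001]
contact_force: [1.5, -0.6, 0.5]
width: 0.0588
gripper_force: 0.0
clock: 3.95
position: [0.5608, -0.2448, 0.0255]
ee_rot: [0.0, -0.169, 0.986, -0.0]
contact_force: [-0.3, 0.1, -0.2]
width: 0.0122
gripper_force: 0.0
```

```bash
python3 -m inch '[{"claw":-1,"travel":[0,0,0.04],"turn":0},{"claw":-1,"travel":[0,0,0.1],"turn":0},{"claw":-1,"travel":[0,0,0.2],"turn":0},{"claw":-1,"travel":[0,0,0.3],"turn":0},{"claw":-1,"travel":[0,0,0.3],"turn":0}]'
python3 - <<'E'
from h import *
a=shot("scene","s1.png")[1];b=shot("side","d1.png")[1]
f=lambda i,x,y,w,h:cv2.resize(i[y:y+h,x:x+w],(w*6,h*6),interpolation=cv2.INTER_CUBIC)
cv2.imwrite("pics/c2.png",np.hstack([f(a,378,138,66,100),f(b,280,123,66,100)]))
print(get_state()["moment"],get_state()["contact_force"])
E
```

```text
clock: 4.45
position: [0.563, -0.246, 0.0891]
ee_rot: [0.003, -0.169, 0.986, -0.002]
contact_force: [1.3, -0.5, 0.1]
width: 0.0003
gripper_force: 0.0
[0.03247829 0.03153716 0.02891379] [ 0.40305887  0.24933384 -0.06879888]
```

View pics/c2.png

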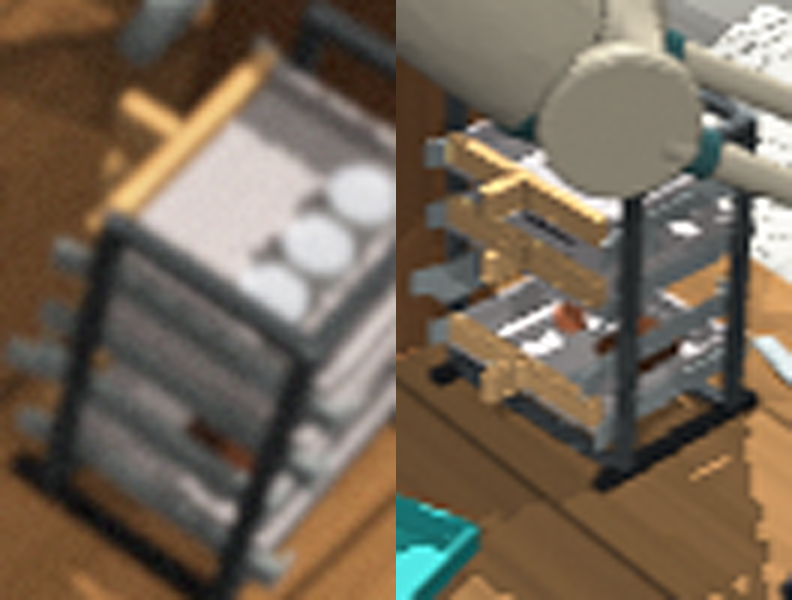

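The rack view shows that the pair 2 runner ends at (430,283) stand further out towards the robot than the others, so pair 2 is clamped forward. The pull front push will therefore clear the pulls above. The gripper is empty (width 0.3 mm), so I'll check the tray.

```bash
python3 -m inch '[{"claw":1,"travel":[0,0,0.3],"turn":0},{"claw":1,"travel":[0,0,0.5],"turn":0},{"claw":1,"travel":[0,0,0.74],"turn":0},{"claw":1,"travel":[0,0,0.74],"turn":0},{"claw":1,"travel":[0,0,0.74],"turn":0}]'
python3 -c "
from h import *
shot('wrist','w2.png')"
```

```text
clock: 5.05
position: [0.5607, -0.2448, 0.2336]
ee_rot: [0.0, -0.169, 0.986, -0.0]
contact_force: [0.4, 0.2, -0.5]
width: 0.072
gripper_force: 0.0
```

View pics/w2.png

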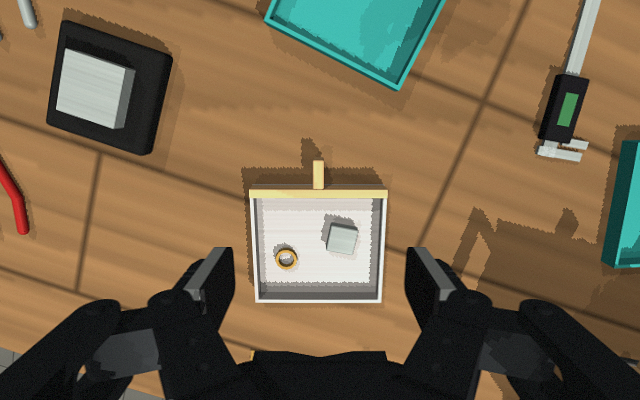

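The tray hasn't moved; the lift began before the grip had built up. I'll regrip 4 mm deeper and wait for the force.

```bash
python3 -m inch '[{"claw":1,"travel":[0.015,0.01,-0.25],"turn":0},{"claw":1,"travel":[0.015,0.01,-0.5],"turn":0},{"claw":1,"travel":[0.015,0.01,-0.7],"turn":0},{"claw":1,"travel":[0.015,0.01,-0.85],"turn":0},{"claw":1,"travel":[0.015,0.01,-0.96],"turn":0}]' && python3 -m inch '[{"claw":0,"travel":[0,0,-0.05],"turn":0},{"claw":-0.5,"travel":[0,0,-0.098],"turn":0},{"claw":-1,"travel":[0,0,-0.098],"turn":0},{"claw":-1,"travel":[0,0,-0.098],"turn":0},{"claw":-1,"travel":[0,0,-0.098],"turn":0}]' 110 && python3 -m inch '[{"claw":-1,"travel":[0,0,0],"turn":0},{"claw":-1,"travel":[0,0,0],"turn":0},{"claw":-1,"travel":[0,0,0],"turn":0},{"claw":-1,"travel":[0,0,0],"turn":0},{"claw":-1,"travel":[0,0,0],"turn":0}]'
```

```text
clock: 5.6
position: [0.5601, -0.2407, 0.0357]
ee_rot: [-0.004, -0.169, 0.986, 0.003]
contact_force: [-1.2, -0.0, 0.5]
width: 0.0852
gripper_force: 0.0
clock: 6.1
position: [0.5644, -0.2432, 0.0228]
ee_rot: [0.001, -0.169, 0.986, -0.001]
contact_force: [0.3, 0.8, 0.6]
width: 0.0123
gripper_force: 0.0
clock: 6.6
position: [0.5636, -0.2427, 0.0216]
ee_rot: [0.0, -0.169, 0.986, 0.0]
contact_force: [-0.1, 0.5, 0.1]
width: -0.0
gripper_force: 0.0
```

```bash
python3 -c "
from h import *
c,im=shot('wrist','w3.png')
print(proj(c,[get_state()['position']]))
cv2.imwrite('pics/w3c.png',cv2.resize(im[100:400,170:470],(600,600),interpolation=cv2.INTER_CUBIC))"
```

```text
[[318.40758105 244.40445123]]
```

View pics/w3c.png

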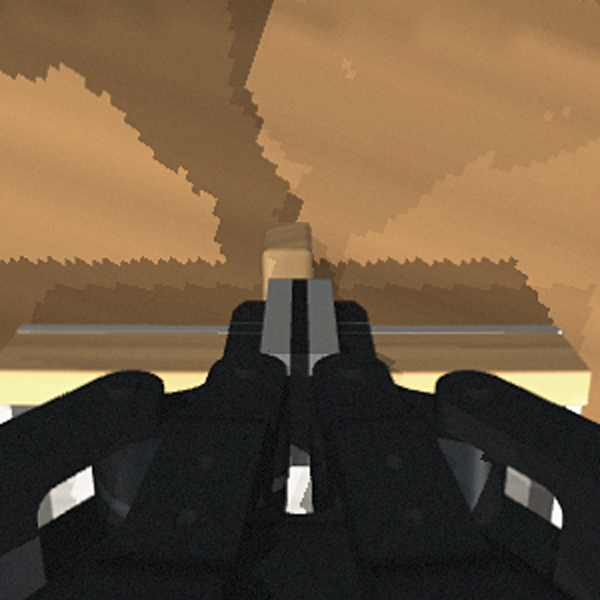

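Run:
```python
from h import *
c=cam("wrist");s=get_state();print(s['position'],s['width'],s['gripper_force'],s['qpos'])
th=np.radians(19.3);M=np.array([[np.cos(th),-np.sin(th)],[np.sin(th),np.cos(th)]])
def w(x,y,z):return [*(np.array([.6497,-.2132])+M@[x,y]),z]
for n,P in dict(tipbotL=w(-102,6,4),tipbotR=w(-102,-6,4),tiptopL=w(-102,6,28),tiptopR=w(-102,-6,28),railbot=w(-70,75,0),railtop=w(-70,75,26),railtopback=w(-60,75,26)).items():
    P=[.6497+np.dot(M[0],np.array(P[:2])*0),0,0] if 0 else P
for n,(x,y,z) in dict(tipbotL=(-102,6,4),tipbotR=(-102,-6,4),tiptopL=(-102,6,28),tiptopR=(-102,-6,28),railbotL=(-70,75,0),railtopL=(-70,75,26),railtopR=(-70,-75,26)).items():
    p=proj(c,[w(x/1e3,y/1e3,z/1e3)])[0]; print(n,(p-[170,100])*2)
for k in(-.019,0,.019): print(k,(proj(c,[s['position']+np.array([0,0,k])])[0]-[170,100])*2)
```

```text
[ 0.5635862  -0.24269772  0.0215644 ] -0.00025937988586660567 0.0 [-5.19996563e-01  4.94459828e-01  1.68528137e+00  4.80970506e-05
  9.61863135e-01 -2.43085597e+00]
tipbotL [317.43586818 224.15075413]
tipbotR [271.77464648 224.07097239]
tiptopL [320.10153245 255.45452742]
tiptopR [267.88312038 255.36218749]
railbotL [560.14362628 328.25359496]
railtopL [597.40767559 374.56503959]
railtopR [ -9.09963959 373.45340057]
-0.019 [296.94152408 261.47110285]
0 [296.73393256 288.92131876]
0.019 [296.47680772 322.95281795]
```

The timing says the fingers never met the pull: both 12 mm readings fell mid-closing. The picture shows the shut tips above the pull, so I'll feel downwards for its top with the fingers shut.

```bash
python3 -m inch '[{"claw":-1,"travel":[0,0,-0.02],"turn":0},{"claw":-1,"travel":[0,0,-0.02],"turn":0}]' && python3 -m inch '[{"claw":-1,"travel":[0,0,-0.02],"turn":0},{"claw":-1,"travel":[0,0,-0.02],"turn":0}]'; python3 -c "
from h import *
s=get_state();print(s)"
```

```text
clock: 6.85
position: [0.5632, -0.2425, 0.0169]
ee_rot: [-0.0, -0.169, 0.986, 0.0]
contact_force: [0.2, 0.7, 0.3]
width: -0.0
gripper_force: 0.0
clock: 7.05
position: [0.564, -0.2428, 0.0136]
ee_rot: [0.0, -0.169, 0.986, -0.0]
contact_force: [-0.0, 0.0, 1.4]
width: -0.0002
gripper_force: 0.0
{'clock': 7.05, 'qpos': array([-5.19985946e-01,  5.03702285e-01,  1.69294559e+00,  2.90377112e-04,
        9.44247781e-01, -2.43078982e+00]), 'qd': array([ 0.00099328,  0.00232205,  0.00377654, -0.00320159,  0.00248917,
       -0.00030306]), 'effort': array([-9.67044686e-02, -4.85227239e+01, -1.84852910e+01, -1.93452754e-02,
        5.92128863e-02, -2.07751998e-05]), 'position': array([ 0.56399413, -0.2428383 ,  0.01356513]), 'ee_rot': array([ 3.43663512e-04, -1.69102193e-01,  9.85598454e-01, -1.31100172e-04]), 'contact_force': array([-0.04478755,  0.03485402,  1.44951229]), 'moment': array([ 0.04452646,  0.05749141, -0.04174134]), 'gripper_force': 0.0, 'width': -0.0001726167552815953}
```

```bash
for i in 1; do python3 -m inch '[{"claw":-1,"travel":[0,0,-0.015],"turn":0},{"claw":-1,"travel":[0,0,-0.015],"turn":0}]' |grep -E 'pos|contact'; python3 -m inch '[{"claw":-1,"travel":[0,0,-0.015],"turn":0},{"claw":-1,"travel":[0,0,-0.015],"turn":0}]'|grep -E 'pos|contact';  done
```

```text
position: [0.564, -0.2429, 0.0134]
contact_force: [-5.0, 2.2, 16.2]
position: [0.5629, -0.2434, 0.0123]
contact_force: [-8.9, 3.1, 32.1]
```

```bash
python3 -m inch '[{"claw":-1,"travel":[0,0,0.08],"turn":0},{"claw":-1,"travel":[0,0,0.08],"turn":0},{"claw":1,"travel":[0,0,0.08],"turn":0},{"claw":1,"travel":[0,0,0.08],"turn":0},{"claw":1,"travel":[0,0,0.08],"turn":0}]' && python3 -m inch '[{"claw":1,"travel":[0,0,0],"turn":0},{"claw":1,"travel":[0,0,0],"turn":0},{"claw":1,"travel":[0,0,-0.04],"turn":0},{"claw":1,"travel":[0,0,-0.08],"turn":0},{"claw":1,"travel":[0,0,-0.08],"turn":0}]'
python3 -c "
from h import *
c,im=shot('wrist','w4.png')
cv2.imwrite('pics/w4c.png',im[150:400])"
```

```text
clock: 7.95
position: [0.5629, -0.2423, 0.0223]
ee_rot: [-0.001, -0.169, 0.986, 0.001]
contact_force: [0.2, 0.8, 0.7]
width: 0.0434
gripper_force: 0.0
clock: 8.45
position: [0.5624, -0.242, 0.0058]
ee_rot: [-0.001, -0.169, 0.986, 0.001]
contact_force: [0.4, -0.6, -0.3]
width: 0.0852
gripper_force: 0.0
```

View pics/w4c.png

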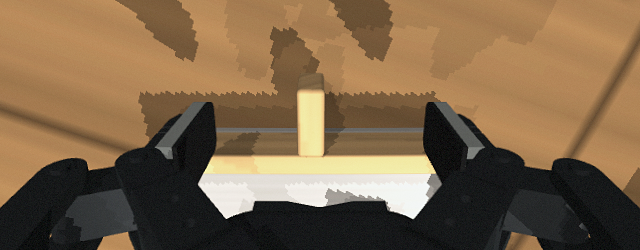

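The open tips at about (200,252), together with the felt contact, show that the fingertips sit about 33 mm higher than the reported TCP implies: 14 mm above it when shut. The pull is also about 3 mm to the tray's -y side of the gripper. I'll go lower by that amount and grip.

```bash
python3 -m inch '[{"claw":1,"travel":[0.005,-0.014,-0.04],"turn":0},{"claw":1,"travel":[0.005,-0.014,-0.078],"turn":0},{"claw":0,"travel":[0.005,-0.014,-0.078],"turn":0},{"claw":-0.6,"travel":[0.005,-0.014,-0.078],"turn":0},{"claw":-1,"travel":[0.005,-0.014,-0.078],"turn":0}]' 110 && python3 -m inch '[{"claw":-1,"travel":[0,0,0],"turn":0},{"claw":-1,"travel":[0,0,0],"turn":0},{"claw":-1,"travel":[0,0,0],"turn":0},{"claw":-1,"travel":[0,0,0],"turn":0},{"claw":-1,"travel":[0,0,0],"turn":0}]'
```

```text
clock: 9.0
position: [0.5647, -0.2456, -0.0079]
ee_rot: [0.0, -0.169, 0.986, -0.0]
contact_force: [-0.1, 0.8, 0.2]
width: 0.0439
gripper_force: 0.0
clock: 9.5
position: [0.5648, -0.2455, -0.0074]
ee_rot: [0.0, -0.169, 0.986, -0.0]
contact_force: [-0.7, 0.3, 5.7]
width: 0.0096
gripper_force: 108.2
```

The grip is firm (9.6 mm, 108 N). I'll lift the tray and then fit the rack pose from the points already read.

```bash
python3 -m inch '[{"claw":-1,"travel":[0,0,0.02],"turn":0},{"claw":-1,"travel":[0,0,0.06],"turn":0},{"claw":-1,"travel":[0,0,0.15],"turn":0},{"claw":-1,"travel":[0,0,0.28],"turn":0},{"claw":-1,"travel":[0,0,0.4],"turn":0}]'
python3 - <<'E'
from h import *
from scipy.optimize import least_squares
A=cam("scene");B=cam("side")
obs=[(A,(398.8,153.8),(-102,0,218)),(A,(422.2,146.3),(-70,75,216)),
(B,(294.3,154.2),(-102,0,218)),(B,(315.2,158.8),(-70,-75,216)),(B,(289.8,146),(-70,75,216)),
]
t=lambda x,y,x0,y0,s:(x0+x/s,y0+y/s)
sg=((-1,1),(-1,-1),(1,1),(1,-1))
fr=[(A,t(x,y,360,140,2.941),s) for (x,y),s in zip(((200,5),(110,103),(303,57),(207,165)),sg)]+[(B,t(x,y,255,110,3.333),s) for (x,y),s in zip(((115,87),(212,148),(180,60),(280,105)),sg)]
def res(p):
    x,y,th,d,w=p; c,s=np.cos(th),np.sin(th); r=[]
    W=lambda X,Y,Z:[x+c*X-s*Y,y+s*X+c*Y,Z]
    for C,uv,P in obs: r+=list(proj(C,[W(*np.array(P)/1e3)])[0]-uv)
    for C,uv,(a,b) in fr: r+=list(proj(C,[W(a*d,b*w,.247)])[0]-uv)
    return np.array(r)
f=least_squares(res,[.735,.217,.12,.06,.088],loss="soft_l1")
print(f.x.round(4),np.degrees(f.x[2])); print(res(f.x).reshape(-1,2).round(1).tolist())
s=get_state();print(s['position'],s['width'],s['gripper_force'],s['moment'],s['contact_force'])
E
```

```text
clock: 10.0
position: [0.5634, -0.245, 0.0717]
ee_rot: [-0.001, -0.169, 0.986, 0.001]
contact_force: [0.3, 0.2, -5.6]
width: 0.0094
gripper_force: 107.7
[0.7355 0.2208 0.111  0.0567 0.084 ] 6.359397938469421
[[0.5, 1.7], [-0.4, 0.6], [1.1, 0.4], [-0.8, 0.6], [-1.4, -0.8], [1.1, -1.0], [-0.4, -0.2], [-1.2, 1.0], [0.4, 0.7], [-0.3, 0.6], [-0.0, -2.1], [-0.4, -0.5], [-1.1, 0.7]]
[ 0.5633608  -0.24504478  0.0716979 ] 0.009373566913459303 107.6771342754364 [-0.15482597  0.32227155  0.00445692] [ 0.25812632  0.19867665 -5.62576315]
```

Rack: (0.7355, 0.220), yaw 6.4°. I'll bring the tray round in front of pair 2, backing off in x first.

```bash
python3 -m inch '[{"claw":-1,"travel":[-0.06,0.06,0.02],"turn":-0.01},{"claw":-1,"travel":[-0.18,0.18,0.05],"turn":-0.03},{"claw":-1,"travel":[-0.32,0.32,0.08],"turn":-0.05},{"claw":-1,"travel":[-0.43,0.46,0.1],"turn":-0.065},{"claw":-1,"travel":[-0.5,0.6,0.105],"turn":-0.072}]' && python3 -m inch '[{"claw":-1,"travel":[0,0.16,0],"turn":0},{"claw":-1,"travel":[0,0.32,0],"turn":0},{"claw":-1,"travel":[0,0.48,0],"turn":0},{"claw":-1,"travel":[0,0.64,0],"turn":0},{"claw":-1,"travel":[0,0.8,0],"turn":0}]' && python3 -m inch '[{"claw":-1,"travel":[0.01,0.16,0],"turn":0},{"claw":-1,"travel":[0.02,0.32,0],"turn":0},{"claw":-1,"travel":[0.03,0.46,0],"turn":0},{"claw":-1,"travel":[0.04,0.56,0],"turn":0},{"claw":-1,"travel":[0.04,0.6,0],"turn":0}]'
python3 - <<'E'
from h import *
a=shot("scene","s2.png")[1];b=shot("side","d2.png")[1];w=shot("wrist","w5.png")[1]
f=lambda i,x,y,w,h,W,H:cv2.resize(i[y:y+h,x:x+w],(W,H),interpolation=cv2.INTER_CUBIC)
cv2.imwrite("pics/c3.png",np.vstack([np.hstack([f(a,320,130,130,110,400,338),f(b,215,115,130,110,400,338)]),f(w,70,100,500,163,800,261)]))
print(get_state()['position'],get_state()['qpos'])
E
```

```text
clock: 10.5
position: [0.4613, -0.124, 0.0926]
ee_rot: [-0.002, -0.056, 0.998, 0.001]
contact_force: [0.1, 0.6, -6.0]
width: 0.0096
gripper_force: 107.8
clock: 11.0
position: [0.4631, 0.0358, 0.0925]
ee_rot: [-0.001, -0.057, 0.998, 0.0]
contact_force: [-0.4, 0.6, -5.4]
width: 0.0095
gripper_force: 107.8
clock: 11.5
position: [0.4717, 0.1561, 0.0924]
ee_rot: [-0.001, -0.058, 0.998, 0.0]
contact_force: [0.1, -0.4, -5.7]
width: 0.009
gripper_force: 107.9
[0.47167514 0.15410467 0.09249554] [ 1.75928754e-01  2.66185659e-01  1.85807289e+00 -7.05624001e-04
  1.01934902e+00 -1.50923587e+00]
```

View pics/c3.png

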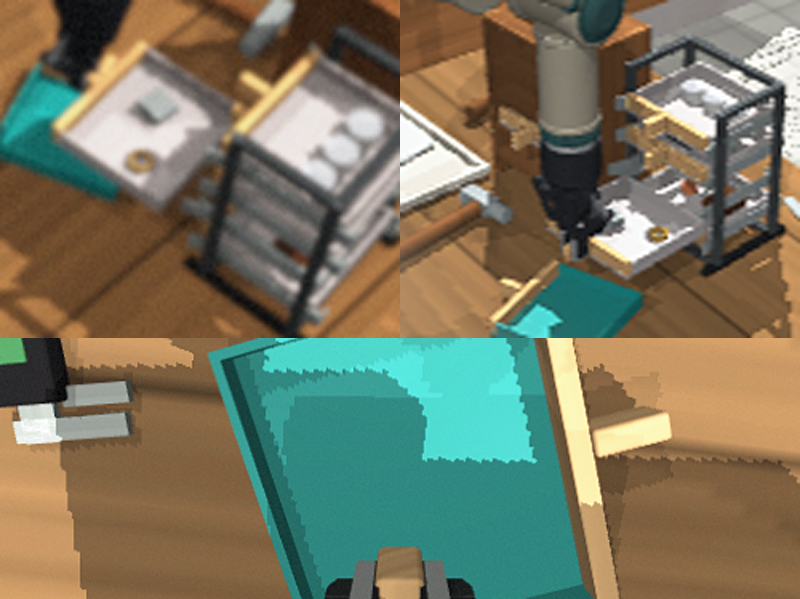

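The tray sits level in front of the rack, still about 36 mm short in y. I'll check its pose in the scene picture: rail ends at crop (143,43) and (58,130), back right corner at (162,212).

Run:
```python
from h import *
A=cam("scene");t=lambda x,y:(320+x/3.077,130+y/3.077)
a=onz(A,t(145,42),.126);b=onz(A,t(55,130),.126);d=onz(A,t(160,213),.122-.002)
s=get_state();p=np.array(s['position'])
l=a-b;f=d-b
print(np.linalg.norm(l),np.linalg.norm(f),np.degrees(np.arctan2(-l[0],l[1])),np.degrees(np.arctan2(f[1],f[0])))
q=s["ee_rot"];M=R.from_quat([q[1],q[2],q[3],q[0]]).as_matrix();print("tooly-90",np.degrees(np.arctan2(M[1,1],M[0,1]))-90)
th=np.radians(6.4);Rk=np.array([[np.cos(th),np.sin(th)],[-np.sin(th),np.cos(th)]])
for P in (a,b,d,p): print("rack frame",(Rk@(P[:2]-[.7355,.220])).round(4))
c=(a+d)/2; print("centre",(Rk@(c[:2]-[.7355,.220])))
```

```text
0.15483922423355384 0.14129393777513413 6.991256459078965 3.3321800761985014
tooly-90 6.574077986340171
rack frame [-0.2437  0.0427]
rack frame [-0.2421 -0.1121]
rack frame [-0.1012 -0.1197]
rack frame [-0.2695 -0.0361]
centre [-0.1724632  -0.03851018]
```

```bash
python3 -m inch '[{"claw":-1,"travel":[-0.01,0.07,0],"turn":0},{"claw":-1,"travel":[-0.02,0.15,0],"turn":0},{"claw":-1,"travel":[-0.02,0.184,0],"turn":0},{"claw":-1,"travel":[-0.02,0.184,0],"turn":0}]' && python3 -m inch '[{"claw":-1,"travel":[0.05,0.006,0],"turn":0},{"claw":-1,"travel":[0.1,0.011,0],"turn":0},{"claw":-1,"travel":[0.15,0.017,0],"turn":0},{"claw":-1,"travel":[0.2,0.022,0],"turn":0},{"claw":-1,"travel":[0.2,0.022,0],"turn":0}]'  && python3 -m inch '[{"claw":-1,"travel":[0.03,0.003,0],"turn":0},{"claw":-1,"travel":[0.06,0.007,0],"turn":0},{"claw":-1,"travel":[0.1,0.011,0],"turn":0},{"claw":-1,"travel":[0.1,0.011,0],"turn":0}]'; python3 -c "from h import *;print(get_state()['moment'])"
```

```text
clock: 12.05
position: [0.4686, 0.1915, 0.0929]
ee_rot: [0.0, -0.057, 0.998, 0.0]
contact_force: [-0.1, -0.1, -5.9]
width: 0.0099
gripper_force: 108.0
clock: 12.55
position: [0.5111, 0.1959, 0.0929]
ee_rot: [0.001, -0.057, 0.998, 0.0]
contact_force: [-1.1, 0.2, -6.0]
width: 0.0094
gripper_force: 108.0
clock: 12.95
position: [0.5305, 0.1982, 0.0931]
ee_rot: [0.001, -0.057, 0.998, 0.0]
contact_force: [-0.2, 0.7, -6.2]
width: 0.0092
gripper_force: 108.0
[0.02121473 0.35217646 0.16585488]
```

```bash
python3 -m inch '[{"claw":-1,"travel":[0.04,0.004,0],"turn":0},{"claw":-1,"travel":[0.08,0.009,0],"turn":0},{"claw":-1,"travel":[0.12,0.013,0],"turn":0},{"claw":-1,"travel":[0.15,0.017,0],"turn":0},{"claw":-1,"travel":[0.15,0.017,0],"turn":0}]'
python3 - <<'E'
from h import *
a=shot("scene","s3.png")[1];b=shot("side","d3.png")[1]
f=lambda i,x,y,w,h,W,H:cv2.resize(i[y:y+h,x:x+w],(W,H),interpolation=cv2.INTER_CUBIC)
cv2.imwrite("pics/c4.png",np.hstack([f(a,355,130,100,130,400,520),f(b,255,110,100,130,400,520)]))
print(get_state()['moment'])
E
```

```text
clock: 13.45
position: [0.5603, 0.2015, 0.0929]
ee_rot: [0.001, -0.057, 0.998, 0.0]
contact_force: [1.0, 1.3, -6.1]
width: 0.0094
gripper_force: 108.0
[0.17484695 0.30691131 0.19308611]
```

View pics/c4.png

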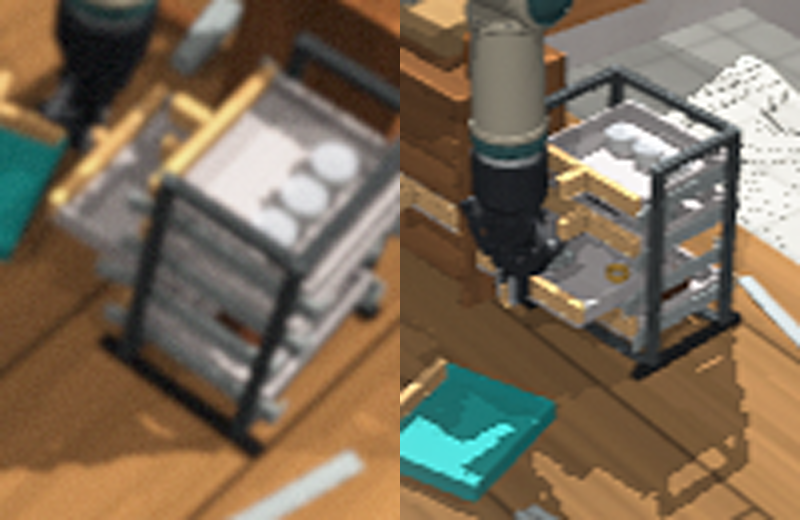

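No more pictures (10 used), so I'll go on by force. The tray enters pair 2 cleanly.

```bash
python3 -m inch '[{"claw":-1,"travel":[0.03,0.003,0],"turn":0},{"claw":-1,"travel":[0.06,0.007,0],"turn":0},{"claw":-1,"travel":[0.09,0.01,0],"turn":0},{"claw":-1,"travel":[0.11,0.012,0],"turn":0},{"claw":-1,"travel":[0.11,0.012,0],"turn":0}]' && python3 -m inch '[{"claw":-1,"travel":[0.01,0.001,0],"turn":0},{"claw":-1,"travel":[0.02,0.002,0],"turn":0},{"claw":-1,"travel":[0.03,0.003,0],"turn":0},{"claw":-1,"travel":[0.03,0.003,0],"turn":0}]'  && python3 -m inch '[{"claw":-1,"travel":[0,0,-0.01],"turn":0},{"claw":-1,"travel":[0,0,-0.02],"turn":0},{"claw":-1,"travel":[0,0,-0.02],"turn":0}]'; python3 -c "from h import *;print(get_state()['moment'])"
```

```text
clock: 14.05
position: [0.5817, 0.2039, 0.0928]
ee_rot: [0.001, -0.057, 0.998, 0.0]
contact_force: [0.5, 2.0, -7.0]
width: 0.0096
gripper_force: 107.9
clock: 14.45
position: [0.5867, 0.2045, 0.0929]
ee_rot: [-0.0, -0.057, 0.998, 0.0]
contact_force: [-1.9, 2.5, -7.0]
width: 0.0093
gripper_force: 108.0
clock: 14.75
position: [0.5875, 0.2044, 0.0891]
ee_rot: [0.001, -0.057, 0.998, 0.0]
contact_force: [0.6, 2.6, -5.1]
width: 0.0098
gripper_force: 108.2
[0.23805079 0.23213648 0.22352455]
```

```bash
python3 -m inch '[{"claw":-1,"travel":[0,0.006,-0.01],"turn":0},{"claw":-1,"travel":[0,0.006,-0.01],"turn":0}]' && python3 -c "from h import *;print(get_state()['moment'])"; python3 -m inch '[{"claw":-1,"travel":[0,0,-0.01],"turn":0},{"claw":-1,"travel":[0,0,-0.01],"turn":0}]';python3 -c "from h import *;print(get_state()['moment'])"
```

```text
clock: 14.95
position: [0.5874, 0.205, 0.0877]
ee_rot: [0.001, -0.057, 0.998, -0.0]
contact_force: [0.3, -1.1, -1.6]
width: 0.0096
gripper_force: 108.6
[-0.07888787  0.24915579 -0.02944387]
clock: 15.15
position: [0.5874, 0.205, 0.087]
ee_rot: [0.001, -0.057, 0.998, -0.0]
contact_force: [-3.3, -2.3, 5.9]
width: 0.0095
gripper_force: 109.8
[-0.23764242  0.32354104  0.02635227]
```

The tray now rests on its runners (fz +5.9 N). The plan is to release, back out, and turn the open gripper 20° so that the outer corner of one finger pushes the pull's front. The gripper body then stays clear of the pulls and runners above.

```bash
python3 -m inch '[{"claw":-0.8,"travel":[0,0,0.005],"turn":0},{"claw":-0.6,"travel":[0,0,0.005],"turn":0},{"claw":-0.4,"travel":[0,0,0.005],"turn":0},{"claw":0.2,"travel":[0,0,0.005],"turn":0},{"claw":1,"travel":[0,0,0.005],"turn":0}]' && python3 -m inch '[{"claw":1,"travel":[0,0,0],"turn":0},{"claw":1,"travel":[0,0,0],"turn":0},{"claw":1,"travel":[0,0,0],"turn":0}]' && python3 -m inch '[{"claw":1,"travel":[-0.04,-0.004,0],"turn":0},{"claw":1,"travel":[-0.14,-0.016,0],"turn":0},{"claw":1,"travel":[-0.26,-0.029,0],"turn":0},{"claw":1,"travel":[-0.38,-0.042,0],"turn":0},{"claw":1,"travel":[-0.43,-0.048,0],"turn":0}]'
python3 - <<'E'
from h import *
shot("scene","s4.png");shot("side","d4.png");A=cam("scene");B=cam("side")
W=lambda X,Y,Z:[.7355+.9938*X-.1115*Y,.22+.1115*X+.9938*Y,Z]
a=cv2.imread("pics/scene0.png")  # which pixels the runner mouths (side cam, +y) fall at for shift 0
for L,px in zip((4,3,2,1),((425,150),(427,210),(412,283),(427,333))):
    uv=((px[0]-396)/6+280,px[1]/6+123)
    e=[proj(B,[W(-.085+s,.085,.04+.05*(L-1)+.008)])[0] for s in(-.01,0,.01)]
    print(L,np.round(uv,1),np.round(e,1).tolist())
E
```

```text
clock: 15.65
position: [0.5867, 0.2056, 0.0858]
ee_rot: [0.0, -0.057, 0.998, 0.0]
contact_force: [0.3, 0.2, 0.7]
width: 0.0537
gripper_force: 0.0
clock: 15.95
position: [0.5866, 0.2055, 0.0859]
ee_rot: [-0.0, -0.057, 0.998, 0.0]
contact_force: [0.0, 0.3, -0.0]
width: 0.0853
gripper_force: 0.0
clock: 16.45
position: [0.4973, 0.1955, 0.0858]
ee_rot: [-0.001, -0.057, 0.998, -0.0]
contact_force: [-0.0, -0.4, -0.0]
width: 0.0855
gripper_force: 0.0
4 [284.8 148. ] [[282.5, 150.3], [284.3, 149.4], [286.1, 148.6]]
3 [285.2 158. ] [[282.7, 160.5], [284.5, 159.6], [286.2, 158.8]]
2 [282.7 170.2] [[283.0, 170.5], [284.7, 169.5], [286.4, 168.7]]
1 [285.2 178.5] [[283.2, 180.1], [284.9, 179.2], [286.6, 178.2]]
```

```bash
python3 -m inch '[{"claw":1,"travel":[0.01,-0.12,0],"turn":-0.04},{"claw":1,"travel":[0.03,-0.237,-0.03],"turn":-0.08},{"claw":1,"travel":[0.03,-0.237,-0.065],"turn":-0.111},{"claw":1,"travel":[0.03,-0.237,-0.065],"turn":-0.111}]'
python3 - <<'E'
from h import *
b3=cv2.imread("pics/d3.png");b4=cv2.imread("pics/d4.png")
for b in(b3,b4):
    h=cv2.cvtColor(b,cv2.COLOR_BGR2HSV)[168:188,298:320]
    m=(h[...,1]>110)&(h[...,0]>12)&(h[...,0]<30)&(h[...,2]<200); ys,xs=np.nonzero(m);print(len(xs),xs.mean()+298 if len(xs) else 0,ys.mean()+168 if len(xs) else 0)
d=cv2.absdiff(b3[160:200,285:325],b4[160:200,285:325]).max(2)>40;print(d.sum());print("\n".join("".join("#" if v else "." for v in r) for r in d[::2]))
s=get_state();X=s['position']-np.array([.7355,.22,0]);print("rack",X[0]*.9938+X[1]*.1115,-X[0]*.1115+X[1]*.9938,s['position'][2])
E
```

```text
clock: 16.95
position: [0.5077, 0.1479, 0.0724]
ee_rot: [0.0, 0.118, 0.993, 0.0]
contact_force: [-0.4, 0.9, 0.2]
width: 0.0853
gripper_force: 0.0
61 308.4590163934426 173.52459016393442
84 306.0952380952381 176.79761904761904
299
#######.................................
###.....................................
#.#.....................................
.###.#..................................
####....................................
########..#.............................
###########............................#
#########........#......................
#########..#..........####.#............
#############.........#..##.####........
###.######.####........###..............
.##..#####.######.......................
..##########..#######...................
#....####....#####......................
........##.....#........................
............######......................
........................................
........................................
........................................
........................................
rack -0.23443540546927677 -0.04624663493999457 0.07240409850377386
```

```bash
python3 -m inch '[{"claw":1,"travel":[0.05,0.0056,0],"turn":0},{"claw":1,"travel":[0.1,0.011,0],"turn":0},{"claw":1,"travel":[0.15,0.017,0],"turn":0},{"claw":1,"travel":[0.175,0.0195,0],"turn":0},{"claw":1,"travel":[0.19,0.021,0],"turn":0}]' | grep -E "pos|force" && python3 -m inch '[{"claw":1,"travel":[0.015,0.0017,0],"turn":0},{"claw":1,"travel":[0.03,0.0033,0],"turn":0},{"claw":1,"travel":[0.045,0.005,0],"turn":0}]'| grep -E "pos|force" && python3 -m inch '[{"claw":1,"travel":[0.015,0.0017,0],"turn":0},{"claw":1,"travel":[0.03,0.0033,0],"turn":0},{"claw":1,"travel":[0.045,0.005,0],"turn":0}]'| grep -E "pos|force"
```

```text
position: [0.5456, 0.153, 0.0729]
contact_force: [0.3, -0.5, -0.3]
gripper_force: 0.0
position: [0.5535, 0.1537, 0.0729]
contact_force: [0.0, -0.6, 0.3]
gripper_force: 0.8
position: [0.5601, 0.1545, 0.0724]
contact_force: [-3.6, -0.6, 0.3]
gripper_force: 2.0
```

```bash
for k in 1; do python3 -m inch '[{"claw":1,"travel":[0.015,0.0017,0],"turn":0},{"claw":1,"travel":[0.03,0.0033,0],"turn":0},{"claw":1,"travel":[0.045,0.005,0],"turn":0},{"claw":1,"travel":[0.06,0.0067,0],"turn":0}]'| grep -E "pos|force"; python3 -m inch '[{"claw":1,"travel":[0.015,0.0017,0],"turn":0},{"claw":1,"travel":[0.03,0.0033,0],"turn":0},{"claw":1,"travel":[0.045,0.005,0],"turn":0},{"claw":1,"travel":[0.05,0.0056,0],"turn":0}]'| grep -E "pos|force|width"; python3 -c "from h import *;print(get_state()['moment'])"; done
```

```text
position: [0.5747, 0.1559, 0.0726]
contact_force: [-2.4, -0.6, -2.9]
gripper_force: 1.2
position: [0.5851, 0.1572, 0.0729]
contact_force: [-2.4, 0.1, -2.5]
width: 0.0852
gripper_force: 1.3
[-0.23804561  0.50819002  0.1205485 ]
```

```bash
python3 -m inch '[{"claw":1,"travel":[0.015,0.0017,0],"turn":0},{"claw":1,"travel":[0.03,0.0033,0],"turn":0},{"claw":1,"travel":[0.045,0.005,0],"turn":0},{"claw":1,"travel":[0.05,0.0056,0],"turn":0}]'| grep -E "pos|force"; python3 -m inch '[{"claw":1,"travel":[0.01,0.0011,0],"turn":0},{"claw":1,"travel":[0.02,0.0022,0],"turn":0}]'| grep -E "pos|force|width"; python3 -m inch '[{"claw":1,"travel":[0.01,0.0011,0],"turn":0},{"claw":1,"travel":[0.01,0.0011,0],"turn":0}]'| grep -E "pos|force|width"; python3 -c "from h import *;print(get_state()['moment'])"
```

```text
position: [0.5951, 0.1583, 0.073]
contact_force: [-2.0, -1.4, -1.9]
gripper_force: 1.4
position: [0.5986, 0.1587, 0.0729]
contact_force: [-2.6, -0.2, -1.8]
width: 0.0852
gripper_force: 1.3
position: [0.5992, 0.1591, 0.0725]
contact_force: [-5.7, -0.3, -1.4]
width: 0.0852
gripper_force: 1.5
[-0.14043236  0.63008027  0.3423562 ]
```

```bash
for k in 1; do python3 -m inch '[{"claw":1,"travel":[0.01,0.0011,0],"turn":0},{"claw":1,"travel":[0.01,0.0011,0],"turn":0}]'| grep -E "pos|contact|gripper"; python3 -m inch '[{"claw":1,"travel":[0.01,0.0011,0],"turn":0},{"claw":1,"travel":[0.01,0.0011,0],"turn":0}]'| grep -E "pos|contact|gripper"; python3 -c "from h import *;print(get_state()['moment'])"; done
```

```text
position: [0.599, 0.1594, 0.0721]
contact_force: [-9.7, -0.2, -1.3]
gripper_force: 1.8
position: [0.5988, 0.1593, 0.0722]
contact_force: [-15.3, -1.4, 2.2]
gripper_force: 1.0
[0.01445556 1.03339267 0.84271745]
```

It's blocked firmly at 15 N, so either the stops or a hang-up. I'll back off and look with the wrist camera, evaluated by code, to see whether the front has dropped behind the lips.

```bash
python3 -m inch '[{"claw":1,"travel":[-0.1,-0.011,0],"turn":0},{"claw":1,"travel":[-0.288,-0.032,0],"turn":0},{"claw":1,"travel":[-0.3,0.05,0.2],"turn":0.04},{"claw":1,"travel":[-0.31,0.1,0.45],"turn":0.08},{"claw":1,"travel":[-0.314,0.197,0.65],"turn":0.111}]'|grep -E "clock|pos" && python3 -m inch '[{"claw":1,"travel":[0,0,0.15],"turn":0},{"claw":1,"travel":[0,0,0.2],"turn":0},{"claw":1,"travel":[0,0,0.2],"turn":0}]'|grep -E "clock|pos"
python3 - <<'E'
from h import *
c,im=shot("wrist","w6.png");shot("side","d6.png")
W=lambda X,Y,Z:[.7355+.9938*X-.1115*Y,.22+.1115*X+.9938*Y,Z]
for n,X,Z in(("tip",-.110,.118),("tip+",-.115,.118),("railtop",-.078,.116),("tip4",-.102,.218),("tip3",-.102,.168),("tip1",-.102,.068),("rail1",-.07,.066)):
    print(n,proj(c,[W(X,0,Z),W(X,.05,Z),W(X,-.05,Z)]).round(0).tolist())
h=cv2.cvtColor(im,cv2.COLOR_BGR2HSV)
m=(h[...,0]>8)&(h[...,0]<35)&(h[...,1]>60)&(h[...,2]>150)
for r in range(140,400,4): print(r,"".join("#" if v else "." for v in m[r,160:480:4]))
E
```

```text
clock: 20.55
position: [0.5435, 0.1991, 0.2062]
clock: 20.85
position: [0.5437, 0.1993, 0.245]
tip [[318.0, 274.0], [373.0, 274.0], [262.0, 274.0]]
tip+ [[318.0, 269.0], [373.0, 269.0], [262.0, 269.0]]
railtop [[318.0, 304.0], [371.0, 304.0], [264.0, 304.0]]
tip4 [[317.0, 360.0], [396.0, 360.0], [239.0, 360.0]]
tip3 [[318.0, 314.0], [382.0, 314.0], [253.0, 314.0]]
tip1 [[318.0, 258.0], [366.0, 258.0], [270.0, 258.0]]
rail1 [[318.0, 285.0], [364.0, 285.0], [272.0, 285.0]]
140 ########.....#######............................................................
144 ########.....#######............................................................
148 ##..##.......###..###...........................................................
152 ....#....#..##..................................................................
156 ...............##.#.###.........................................................
160 ................................................................................
164 ................................................................................
168 .........................
[... 4200 characters left out ...]
....................
368 ................................................................................
372 ................................................................................
376 ................................................................................
380 ................................................................................
384 ................................................................................
388 ................................................................................
392 ................................................................................
396 ................................................................................
```

Run:
```python
from h import *
c=cam("wrist");im=cv2.imread("pics/w6.png").astype(float);g=im[...,2]-im[...,0]*.0; b=im[...,2]-im[...,0]
print("profiles R-B / R down the columns, rows 264..356")
for col in (256,268,280,295,345,360,375,388):
    p=im[264:357,col-2:col+3].mean(1); print(col," ".join(f"{int(v[2])}" for v in p[::2]))
print("rows across left/right edges")
for r in (303,306,347):
    print(r,"L",[int(v) for v in im[r-1:r+2,226:256,2].mean(0)],"R",[int(v) for v in im[r-1:r+2,392:424,2].mean(0)])
```

```text
profiles R-B / R down the columns, rows 264..356
256 36 30 84 145 129 145 147 114 99 118 142 122 158 137 135 152 141 141 205 211 215 214 190 137 142 139 142 138 140 126 150 138 135 135 149 150 139 135 159 207 214 216 214 191 31 28 28
268 138 45 95 159 133 146 145 142 212 216 194 127 144 137 136 153 144 133 202 211 216 214 195 137 158 172 176 170 172 130 140 144 138 134 150 153 142 137 130 194 211 216 215 199 23 28 27
280 146 44 80 148 138 143 151 137 208 211 220 132 149 140 137 155 146 137 194 195 209 216 196 138 145 170 175 171 172 136 142 148 141 136 149 156 146 139 130 191 193 201 208 204 24 26 28
295 144 47 64 142 143 141 157 140 202 195 200 127 154 142 139 156 149 140 199 195 199 197 187 138 146 171 176 170 170 144 139 150 143 137 149 154 149 142 135 196 196 199 198 196 120 26 28
345 117 71 32 124 149 102 119 115 108 165 167 120 153 137 141 157 147 146 203 165 166 167 161 137 140 163 173 165 163 152 95 133 124 130 126 122 126 113 115 145 164 165 168 169 86 30 28
360 137 113 44 111 163 134 150 147 145 204 204 116 157 139 143 153 147 144 213 203 204 205 188 137 136 139 143 136 140
[... 684 characters left out ...]
 119, 143, 140, 83, 40, 39, 80, 106, 119, 122, 126, 128, 128, 101, 65, 67, 65, 67, 69, 63]
306 L [168, 172, 163, 140, 85, 42, 41, 44, 44, 46, 45, 41, 66, 124, 137, 194, 216, 212, 213, 212, 214, 213, 215, 214, 214, 213, 213, 214, 213, 215] R [208, 207, 205, 205, 208, 214, 215, 219, 189, 105, 83, 111, 142, 133, 72, 35, 34, 32, 31, 61, 116, 127, 127, 128, 130, 76, 63, 65, 66, 67, 67, 69]
347 L [84, 121, 67, 93, 220, 213, 213, 212, 212, 213, 213, 211, 213, 213, 213, 213, 212, 212, 212, 212, 214, 213, 214, 216, 214, 215, 215, 213, 214, 216] R [203, 202, 202, 202, 198, 202, 201, 201, 201, 200, 200, 201, 199, 200, 202, 200, 199, 201, 200, 197, 200, 201, 198, 153, 59, 88, 131, 147, 145, 118, 67, 41]
```

Run:
```python
from h import *
c=cam("wrist")
W0=np.array([.7355,.22]);
for n,u,v,z in(("job L",241,299.2,.116),("job R",401,299.2,.116),("job if propped L",241,299.2,.121),("r3 L",230,341.2,.166),("r3 R",414.6,341.2,.166),("r1",285,278.5,.066),("pull3tip",322,309,.168)):
    P=onz(c,(u,v),z)[:2]-W0; print(n,(P[0]*.9938+P[1]*.1115).round(4),(-P[0]*.1115+P[1]*.9938).round(4))
```

```text
job L -0.0886 -0.0711
job R -0.0886 0.0757
job if propped L -0.0917 -0.0698
r3 L -0.0815 -0.0696
r3 R -0.0814 0.0758
r1 -0.0832 -0.0355
pull3tip -0.1121 0.0028
```

Widths and rows suggest the tray is home, level and square. A second wrist view from a steeper angle will separate height from depth.

```bash
python3 -m inch '[{"claw":1,"travel":[0,0,0.1],"turn":0},{"claw":1,"travel":[0.2,0.022,0.1],"turn":0},{"claw":1,"travel":[0.4,0.045,0.1],"turn":0},{"claw":1,"travel":[0.447,0.05,0.1],"turn":0},{"claw":1,"travel":[0.447,0.05,0.1],"turn":0}]'|grep -E "pos|con"
python3 - <<'E'
from h import *
c,im=shot("wrist","w7.png");im=im.astype(float);W0=np.array([.7355,.22])
W=lambda X,Y,Z:[.7355+.9938*X-.1115*Y,.22+.1115*X+.9938*Y,Z]
for n,X,Z in(("job",-.0886,.116),("jobprop",-.0917,.121),("r3",-.0815,.166),("r1",-.0832,.066)):
    print(n,proj(c,[W(X,.045,Z),W(X,-.045,Z)]).round(1).tolist())
for Y in(.055,.04,.025,-.025,-.04,-.055):
    u=int(proj(c,[W(-.085,Y,.12)])[0][0]); p=im[190:270,u-2:u+3,2].mean(1); print(u," ".join(str(int(v)) for v in p))
E
```

```text
position: [0.6317, 0.2082, 0.2593]
contact_force: [-1.3, 0.6, -1.2]
job [[369.4, 199.4], [268.7, 199.5]]
jobprop [[370.3, 197.5], [267.7, 197.6]]
r3 [[378.1, 225.5], [259.8, 225.6]]
r1 [[362.6, 191.9], [275.7, 192.0]]
381 112 111 112 110 107 119 119 122 113 123 122 118 126 128 124 138 177 180 177 177 178 179 178 180 182 169 131 122 123 121 120 122 123 115 104 129 123 119 117 126 133 128 125 126 155 176 178 177 178 178 178 179 179 181 181 191 119 105 101 139 122 120 118 115 123 133 134 132 129 125 127 123 150 242 248 246 246 246 246 246
364 111 111 111 112 106 124 120 126 113 124 119 121 129 131 126 127 173 178 178 177 177 180 178 181 181 172 133 124 123 121 120 122 123 111 117 128 121 115 123 130 133 128 126 118 178 175 178 179 168 161 161 162 156 147 148 143 117 106 117 130 120 119 114 117 127 133 134 131 126 125 128 115 191 250 247 246 246 246 246 246
347 108 100 92 93 117 117 98 99 103 120 119 119 130 131 127 125 160 155 145 143 145 147 146 146 148 146 118 122 124 122 122 123 126 88 105 109 119 122 127 135 123 101 98 94 138 146 143 145 145 146 146 147 146 147 147 133 90 80 112 97 
[... 346 characters left out ...]
 133 125 124 123 113 215 249 246 245 246 246 245 246 246
273 123 124 116 125 121 122 130 121 135 124 124 119 124 132 125 106 170 176 180 186 189 190 191 189 188 196 121 120 125 124 122 117 108 140 125 120 120 128 134 129 120 115 150 166 169 174 179 181 185 191 189 188 187 194 125 107 107 141 127 122 121 117 122 131 134 135 128 123 121 116 142 231 248 246 246 246 245 245 245 246
256 31 73 82 101 110 117 105 96 100 118 123 118 122 129 121 115 184 184 184 188 188 191 190 188 186 195 132 122 122 122 123 113 119 131 122 116 119 128 131 122 117 112 182 183 183 187 188 189 190 191 188 186 188 172 116 107 124 135 123 119 117 116 124 132 134 130 124 118 120 105 182 244 247 246 246 246 246 246 246 246
```

Run:
```python
from h import *
K,k,T=cam("wrist"); s=get_state(); print(s['position'])
T1=T.copy(); T1[:3,3]+=np.array([.5437,.1993,.245])-s['position']
n=np.array([.9938,.1115,0])
def two(v1,v2,u=318.5):
    r=[]
    for TT,v in((T1,v1),(T,v2)):
        o,d=ray((K,k,TT),(u,v)); r.append(((o-[.7355,.22,0])@n,o[2],d@n/d[2]))
    (a,z1,m1),(b,z2,m2)=r   # X=a+m(z-z1)
    z=(b-a+m1*z1-m2*z2)/(m1-m2); return z,a+m1*(z-z1)
for nm,v1,v2 in(("job",299.0,205.6),("r3",341.2,232.9),):
    for e in(-.4,0,.4): print(nm,[round(x,4) for x in two(v1,v2+e)])
# tops' back edges too
print("job back",two(308.7,215.8),"r3 back",two(351.7,245.0))
```

```text
[0.63040393 0.20824827 0.26009585]
job [np.float64(0.1117), np.float64(-0.0832)]
job [np.float64(0.1105), np.float64(-0.0824)]
job [np.float64(0.1093), np.float64(-0.0817)]
r3 [np.float64(0.1637), np.float64(-0.0761)]
r3 [np.float64(0.1628), np.float64(-0.0755)]
r3 [np.float64(0.162), np.float64(-0.0748)]
job back (np.float64(0.11242211041478074), np.float64(-0.07326710022772828)) r3 back (np.float64(0.16280809283391137), np.float64(-0.06535804752995233))
```

Between the two views the job rail lies 50–52 mm below rail 3 (home is 50, propped would be 45) and square to it, so the tray is home. I'll clear the arm upwards and hand in.

```bash
python3 -m inch '[{"claw":1,"travel":[-0.1,0,0.2],"turn":0},{"claw":1,"travel":[-0.3,0,0.4],"turn":0},{"claw":1,"travel":[-0.5,0,0.5],"turn":0},{"claw":1,"travel":[-0.6,0,0.5],"turn":0},{"claw":1,"travel":[-0.6,0,0.5],"turn":0}]'|grep -E "clock|pos|con" && python3 -c "from rig import ticket;print(ticket.sign_off())"
```

```text
clock: 22.0
position: [0.5068, 0.2087, 0.3651]
contact_force: [-0.3, -0.1, -0.0]
the job is handed in; nothing more can be done
None
```

The job tray is on runner pair 2, pushed in to a firm stop; two wrist views put it level and square behind the lips, and I handed the job in at 22 s, without a final check that the pieces are still in it (the ring was last seen there part-way in).

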